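Tare the portion scale under the empty bowl

ROBOT

A 6-joint arm with a two-finger parallel gripper is mounted at the origin on the work surface. World frame = base frame: x ahead of the robot, y to its left, z up, the work surface at z = 0. Lengths are in m, angles in rad, forces in N, time in s.
With the tool pointing down it reaches from about 0.375 to 0.975 m from the base axis. Payload 3.8 kg.
Tool frame: the origin (TCP) lies midway between the tips of the shut fingers; the grasp point (between the pads) lies 19 mm behind it; z points along the fingers, y is the direction in which the jaws open and shut (so a half turn about z gives the same grasp; the last joint's range is limited). The gripper opens to 88 mm and grips with 3 to 60 N. Pads are 18 mm wide; open, the fingers measure 123 mm over their backs; the gripper's body (75 mm by 187 mm) begins 45 mm behind the grasp point.
Start: joints at [-1.184, 0.264, 1.604, -0, 1.274, -0.037], TCP at [0.278, -0.615, 0.239] pointing down, gripper open.
Joint ranges: [-2.63, 2.63], [-0.94, 2.18], [0.31, 2.57], [-1.31, 4.45], [0, 2.66], [-2.55, 2.55]. Speed limits (rad/s): [2.57, 2.57, 3.14, 3.14, 3.14, 3.14].

INTERFACE

Orientations are given as a unit quaternion [w, x, y, z].
In Python, from bench import env gives the robot as it stands.
- The arm moves only by the tool step_arm, never from a script. Its argument "series" is a list of rows, each an object with "jaw": the closure, from -1 (fully open) to 1 (shut); "dp": the shift along the tool's x, y, z in m, a list of three; "turn": the turn about the tool's z in rad. A call has 1 to 12 rows; each row is the pose to reach, as a shift and turn from the pose commanded when the call began, along the tool's axes at that moment; what a row does not reach only later rows make up. A row lasts 1/12 s, in which the tool goes at most 41.7 mm and 7.16 degrees, less where a joint would pass 70% of its speed; a pose out of reach is approached as far as the arm can. A call with a gripper value outside its range is refused whole. The fingers move at their own pace and stop on an object; the grip force is fixed at half the most. Time passes only in rows, so rows that repeat a pose let the fingers close. It gives the time, the measured TCP pose, the force and the opening at its end, in the units of the state.
- env.get_obs(): the state, without advancing time (a new reading comes with each control period).
- env.get_image(name): name is "side" or "top" or "wrist"; returns (picture, depth): 400x640x3 uint8, blue, green, red; 400x640 float32, m along the optical axis (not along the pixel's ray), 0 where there is no reading.
- env.camera_params(name): a dict with "camera_matrix" (3x3 intrinsics, pixels), "extrinsics" (4x4, takes a point from camera to world coordinates). Camera axes: x right, y up, looking along -z (the intrinsics and any distortion apply to the point x, -y, -z); pixel columns grow to the right and rows downward; lengths in m; the calibration is good to about 2 mm. A picture is of the moment at which its call begins: read the wrist's pose just before it. camera_params takes no time and is no camera call; for the wrist camera it gives the pose at the moment of the call.
- env.hand_in(): hands the job in, once; it reports no verdict.
The state is a dict: "t": time; "joint_pos": joint angles; "qvel": joint speeds; "joint_torque": joint torques, N m; "position": TCP position; "ee_rot": TCP orientation; "wrist_force": force on the tool from outside, world axes, zero at the start; "moment": the same for the moment, N m; "opening": finger opening in m.
Only numpy, scipy, OpenCV 4.12 (cv2) and the standard library are available. Lean on these libraries where they do the work, as an engineer would, in place of code of your own. Each camera call takes 0.05 s, during which the arm holds its last target.

TASK

Tare the kitchen scale that the empty steel bowl is standing on: with a fingertip press its blue tare key gently in, well past half way, keep it in for about a second, then let it come up and draw the hand back about ten centimetres. Do not touch the bowl or that scale's steel platform meanwhile, as it would spoil the zero, and leave the other keys, the other scale with its tub, the cups and the spoon alone.

Things in the scene. Friction and masses are not known exactly. Their poses are not given: they have to be found in the camera images.
- bowl_scale: the kitchen portion scale that carries the empty steel bowl: white housing 220 mm wide (its y) and 300 mm deep (its x), fixed on the table. Origin: centre of its underside, z up; its front (-x side, nearest the robot) is a key panel 110 mm deep, 58 mm high at its back and sloping down 12 degrees to 35 mm at its front edge, with a blank display and a row of four raised keys
- bowl_scale_platform_mid (a point): centre of the top of the steel weighing platform of the bowl's scale (190 mm deep in x, 210 mm wide in y, 3 mm thick, top 68 mm above the table, 55 mm behind the scale's origin along its +x; its front edge lies 82 mm behind the key centres)
- tub_scale: the other portion scale, same in every way, carrying the lidded tub: to be left alone. Origin and axes as for the first
- bowl_scale_power_top (a point): centre of the top face of the red power key of the bowl's scale
- bowl_scale_power (a joint): how far that power key is pushed in, m: 0 up, 0.006 fully down
- bowl_scale_unit_top (a point): centre of the top face of the grey unit key of the bowl's scale
- bowl_scale_unit (a joint): how far that unit key is pushed in, m: 0 up, 0.006 fully down
- bowl_scale_tare_top (a point): centre of the top face of the blue tare key (with a short white line) of the bowl's scale. z points out of the panel, 12 degrees off vertical; x up the panel. Key row as seen from the robot, left (+y) to right: red power, grey unit, blue tare, grey print, 46 mm between centres; each cap 26 mm wide (y), 22 mm deep (x), 9 mm proud of the panel
- bowl_scale_tare (a joint): how far that tare key is pushed in, m: 0 up, 0.006 fully down; sprung, about 1 N to start it and 4.5 N at the bottom, returns by itself; the switch closes half way (3 mm), so it need not be driven hard against its stop
- bowl_scale_print_top (a point): centre of the top face of the grey print key of the bowl's scale
- bowl_scale_print (a joint): how far that print key is pushed in, m: 0 up, 0.006 fully down
- tub_scale_power_top (a point): centre of the top face of the red power key of the tub's scale
- tub_scale_power (a joint): how far that power key is pushed in, m: 0 up, 0.006 fully down
- tub_scale_unit_top (a point): centre of the top face of the grey unit key of the tub's scale
- tub_scale_unit (a joint): how far that unit key is pushed in, m: 0 up, 0.006 fully down
- tub_scale_tare_top (a point): centre of the top face of the blue tare key of the tub's scale (it bears a short white line); z points out of the panel, 12 degrees off vertical, x up the panel away from the robot side
- tub_scale_tare (a joint): how far that tare key is pushed in, m: 0 up, 0.006 fully down; sprung, about 1 N to start it and 4.5 N at the bottom, returns by itself; the switch closes half way (3 mm), so it need not be driven hard against its stop
- tub_scale_print_top (a point): centre of the top face of the grey print key of the tub's scale
- tub_scale_print (a joint): how far that print key is pushed in, m: 0 up, 0.006 fully down
- bowl: empty round steel bowl, 150 mm across the rim and 55 mm high, 0.25 kg, loose near the middle of the platform of its scale; origin at the centre of its underside, z up
- tub: white food tub with a green lid, 128 x 118 mm and 73 mm high, 0.5 kg, loose on the other scale's platform; origin at the centre of its underside, z up
- cups: nested stack of orange tumblers, 77 mm across, about 139 mm high, loose, upright on the table between the far ends of the scales; origin at the centre of its underside
- spoon: steel serving spoon 220 mm long lying on the table between the scales, loose; origin near the middle of its length, underneath
- bowl_scale_platform: the same steel platform as a part (origin at the scale's own origin)
Not all that is in view belongs to the job. There is more than one size of the bowl; the job needs the largest.

How it is judged:
By the outcome, as a careful person would: the job done as asked, in the order asked, and still so for the second after the job is handed in, with the robot touching nothing.
It also fails if it takes over 40 s, if anything falls off the work surface, if the arm or the gripper's body presses on something with over 40 N, if the wrist force passes 120 N, or if a joint passes its speed limit or range.

## Working session

There is one attempt and no reset: what is moved stays moved. The work goes in short steps, Python scripts to look and compute and a tool call to move; the robot and the scene stay as the last step left them, time stands still between calls to the robot, and variables do not carry over. Pictures are saved under pics/ and viewed, and the job is handed in when it is done.

Besides the shell and the picture viewer there is one more tool, called in YAML: its name, and indented under it one key for each argument. step_arm: Moves the arm, as the interface text tells. Its arguments: {"type":"object","properties":{"series":{"type":"array","items":{"type":"object","properties":{"jaw":{"type":"number"},"dp":{"type":"array","items":{"type":"number"}},"turn":{"type":"number"}}}}},"required":["series"]}

```bash
ls; mkdir -p pics
python3 - <<'E'
from bench import env
import cv2,numpy as np
o=env.get_obs();print({k:np.round(v,4) for k,v in o.items()})
for n in ("side","top"):
    p,d=env.get_image(n);cv2.imwrite(f"pics/{n}0.png",p);np.save(f"pics/{n}0_d.npy",d)
    c=env.camera_params(n);print(n,{k:(np.round(v,4).tolist() if not isinstance(v,str) else v) for k,v in c.items()})
E
```

```text
pics
{'t': np.float64(0.0), 'joint_pos': array([-1.1839,  0.2647,  1.6053,  0.    ,  1.2737, -0.0369]), 'qvel': array([-0.0012,  0.0006, -0.001 , -0.0023, -0.    ,  0.0008]), 'joint_torque': array([-4.00000e-04, -5.02114e+01, -3.56877e+01,  7.27000e-02,
        2.93000e-02, -1.00000e-04]), 'position': array([ 0.2773, -0.6146,  0.2374]), 'ee_rot': array([-1.100e-03,  9.776e-01,  2.103e-01, -2.000e-04]), 'wrist_force': array([ 0.3261, -0.7942, -0.0432]), 'moment': array([-0.0067, -0.0066, -0.0075]), 'opening': np.float64(0.0878)}
side {'camera_matrix': [[408.1288, 0.0, 318.9161], [0.0, 408.1288, 202.2512], [0.0, 0.0, 1.0]], 'extrinsics': [[0.9317, 0.2722, -0.2403, 0.3696], [-0.3629, 0.6763, -0.6411, -0.5818], [-0.012, 0.6845, 0.7289, 0.7779], [0.0, 0.0, 0.0, 1.0]]}
top {'camera_matrix': [[441.784, 0.0, 322.535], [0.0, 441.784, 204.3968], [0.0, 0.0, 1.0]], 'extrinsics': [[0.0145, 0.994, -0.1087, 0.466], [-0.9998, 0.013, -0.014, 0.0463], [-0.0125, 0.1089, 0.994, 1.3829], [0.0, 0.0, 0.0, 1.0]]}
```

View pics/top0.png

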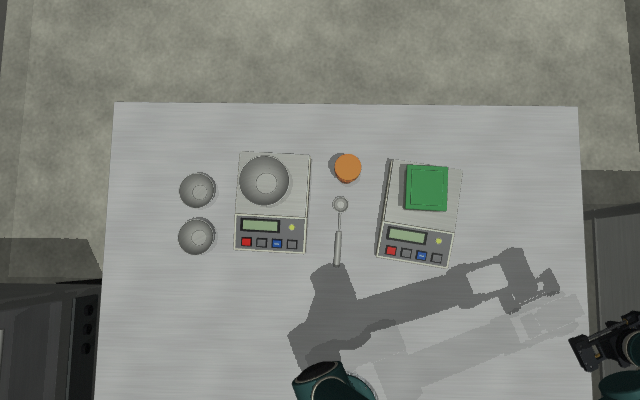

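View pics/side0.png

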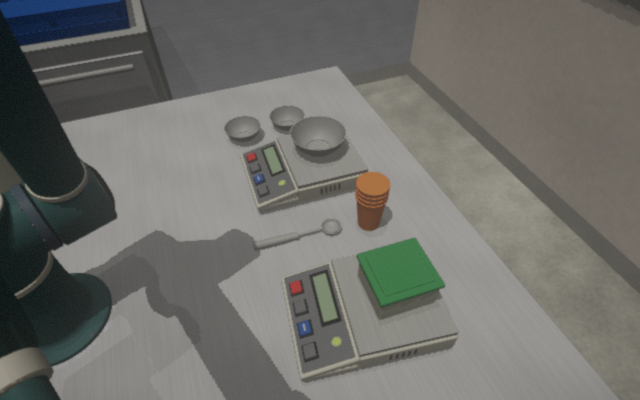

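The top view shows the bowl's scale on the left, with its blue key near (277,243). In the side view the same key is near (259,179). The second blue key, on the tub's scale at (421,255), is not the one I want. Next I triangulate.

```bash
cat > h.py <<'E'
import cv2,numpy as np
from bench import env
def proj_mat(c):
    E=np.array(c["extrinsics"]);K=np.array(c["camera_matrix"])
    W=np.linalg.inv(E);return K@np.diag([1,-1,-1])@W[:3]
def ray(c,uv):
    E=np.array(c["extrinsics"]);K=np.array(c["camera_matrix"])
    d=np.linalg.inv(K)@np.array([uv[0],uv[1],1.]);return E[:3,3],E[:3,:3]@(d*[1,-1,-1])
def onplane(c,uv,z):
    o,d=ray(c,uv);return o+d*(z-o[2])/d[2]
def blobs(p,kind,amin=15):
    h=cv2.cvtColor(p,cv2.COLOR_BGR2HSV)
    if kind=="blue": m=cv2.inRange(h,(105,120,60),(125,255,255))
    else: m=cv2.inRange(h,(0,150,100),(4,255,255))|cv2.inRange(h,(174,150,100),(180,255,255))
    m=cv2.morphologyEx(m,cv2.MORPH_CLOSE,np.ones((3,3),np.uint8))
    n,l,s,ce=cv2.connectedComponentsWithStats(m)
    return [(s[i,4],np.round(ce[i],1),s[i,:4]) for i in range(1,n) if s[i,4]>=amin]
def tri(c1,u1,c2,u2):
    X=cv2.triangulatePoints(proj_mat(c1),proj_mat(c2),np.array(u1,float).reshape(2,1),np.array(u2,float).reshape(2,1));return (X[:3]/X[3]).ravel()
E
python3 - <<'E'
from h import *
for n in ("top","side"):
    p=cv2.imread(f"pics/{n}0.png");c=env.camera_params(n);d=np.load(f"pics/{n}0_d.npy")
    for k in("blue","red"):
        for b in blobs(p,k):
            u=b[1];o,r=ray(c,u);z=d[int(round(u[1])),int(round(u[0]))]
            print(n,k,b[0],u,b[2],"plane",onplane(c,u,.056).round(4),"depth",(o+r*z).round(4))
E
```

```text
top blue 63 [276.2 243.2] [272 240   9   8] plane [0.4923 0.2022 0.056 ] depth [0.4924 0.2027 0.0522]
top blue 61 [421.  255.3] [417 252   9   8] plane [ 0.4626 -0.2302  0.056 ] depth [ 0.4626 -0.2318  0.0479]
top red 59 [245.9 241.6] [242 238   9   8] plane [0.4958 0.2934 0.056 ] depth [0.496  0.2947 0.0491]
top red 60 [390.8 250.2] [387 247   9   8] plane [ 0.4764 -0.1405  0.056 ] depth [ 0.4764 -0.141   0.0526]
side blue 3316 [66.5 14.9] [  0   0 128  38] plane [-0.0044  1.5028  0.056 ] depth [0.0601 1.1435 0.1804]
side blue 27 [258.8 178.4] [255 175   8   7] plane [0.4946 0.1894 0.056 ] depth [0.4959 0.1974 0.0484]
side blue 98 [304.2 327.7] [299 321  12  14] plane [ 0.4642 -0.2387  0.056 ] depth [ 0.4652 -0.235   0.0483]
side red 28 [250.9 156.3] [248 154   7   6] plane [0.4981 0.2821 0.056 ] depth [0.4995 0.2915 0.0482]
side red 87 [295.5 286.7] [291 281  10  12] plane [ 0.4779 -0.1486  0.056 ] depth [ 0.4792 -0.1438  0.0479]
```

Run:
```python
from h import *
from scipy.spatial.transform import Rotation as R
o=env.get_obs();q=o["ee_rot"];T=R.from_quat(np.r_[q[1:],q[0]]).as_matrix();print(T.round(4))
c=env.camera_params("wrist");E=np.array(c["extrinsics"]);print("cam in tool",(T.T@(E[:3,3]-o["position"])).round(3),"axes\n",(T.T@E[:3,:3]).round(3))
print(np.array(c["camera_matrix"]).round(1))
ct,cs=env.camera_params("top"),env.camera_params("side")
B=tri(ct,(276.2,243.2),cs,(258.8,178.4));Rd=tri(ct,(245.9,241.6),cs,(250.9,156.3));print(B,Rd)
tgt=np.array([0.46,0.20,0.26]);print("dp",T.T@(tgt-o["position"]))
```

```text
[[ 9.115e-01  4.112e-01 -8.000e-04]
 [ 4.112e-01 -9.115e-01  1.800e-03]
 [ 0.000e+00 -2.000e-03 -1.000e+00]]
cam in tool [ 0.084 -0.001 -0.146] axes
 [[ 0.001  0.947  0.32 ]
 [ 1.    -0.001 -0.001]
 [-0.001  0.32  -0.947]]
[[311.5   0.  318.7]
 [  0.  311.5 205.3]
 [  0.    0.    1. ]]
[0.49454901 0.20342404 0.04315706] [0.4978873  0.2950944  0.04539629]
dp [ 0.50155205 -0.66757231 -0.02112162]
```

step_arm:
  series:
    - {"jaw": 1,"dp": [0.02,-0.028,-0.03],"turn": -0.11}
    - {"jaw": 1,"dp": [0.04,-0.056,-0.03],"turn": -0.22}
    - {"jaw": 1,"dp": [0.063,-0.084,-0.03],"turn": -0.33}
    - {"jaw": 1,"dp": [0.084,-0.112,-0.03],"turn": -0.44}
    - {"jaw": 1,"dp": [0.105,-0.14,-0.03],"turn": -0.55}
    - {"jaw": 1,"dp": [0.126,-0.168,-0.03],"turn": -0.66}
    - {"jaw": 1,"dp": [0.147,-0.196,-0.03],"turn": -0.77}
    - {"jaw": 1,"dp": [0.168,-0.224,-0.03],"turn": -0.88}
    - {"jaw": 1,"dp": [0.189,-0.252,-0.03],"turn": -0.99}
    - {"jaw": 1,"dp": [0.21,-0.28,-0.03],"turn": -1.1}
    - {"jaw": 1,"dp": [0.231,-0.308,-0.03],"turn": -1.21}
    - {"jaw": 1,"dp": [0.25,-0.334,-0.03],"turn": -1.32}

```text
t: 1.1
position: [0.3678, -0.206, 0.2683]
ee_rot: [-0.0, 0.641, 0.767, 0.0]
wrist_force: [0.9, 0.4, 0.1]
opening: 0.0102
```

```bash
cat >> h.py <<'E'
from scipy.spatial.transform import Rotation as R
def tool():
    o=env.get_obs();q=o["ee_rot"];return o,R.from_quat(np.r_[q[1:],q[0]]).as_matrix()
def to(tgt,xang):
    o,T=tool();a=np.arctan2(T[1,0],T[0,0]);print("t",o["t"],"pos",o["position"].round(4),"F",o["wrist_force"].round(2),"j",o["joint_pos"].round(3),"open",o["opening"],"z",T[:,2].round(4))
    print("dp",(T.T@(np.array(tgt)-o["position"])).round(4),"turn",a-xang)
E
python3 -c "
from h import *
to([.46,.2,.26],np.pi-.038)"
```

```text
t 1.1 pos [ 0.3678 -0.206   0.2683] F [0.86 0.43 0.07] j [-0.57  -0.252  2.069  0.     1.326 -0.748] open 0.01022473958534863 z [-2.e-04  5.e-04 -1.e+00]
dp [0.3832 0.1627 0.0085] turn -1.3545791022007183
```

step_arm:
  series:
    - {"jaw": 1,"dp": [0.032,0.014,0.0],"turn": -0.113}
    - {"jaw": 1,"dp": [0.064,0.027,0.0],"turn": -0.226}
    - {"jaw": 1,"dp": [0.096,0.04,0.0],"turn": -0.339}
    - {"jaw": 1,"dp": [0.128,0.054,0.0],"turn": -0.452}
    - {"jaw": 1,"dp": [0.16,0.068,0.0],"turn": -0.565}
    - {"jaw": 1,"dp": [0.192,0.081,0.0],"turn": -0.678}
    - {"jaw": 1,"dp": [0.224,0.095,0.0],"turn": -0.79}
    - {"jaw": 1,"dp": [0.256,0.108,0.0],"turn": -0.9}
    - {"jaw": 1,"dp": [0.288,0.122,0.0],"turn": -1.015}
    - {"jaw": 1,"dp": [0.32,0.135,0.0],"turn": -1.13}
    - {"jaw": 1,"dp": [0.352,0.149,0.0],"turn": -1.24}
    - {"jaw": 1,"dp": [0.383,0.163,0.0],"turn": -1.35}

```text
t: 2.1
position: [0.4624, 0.1992, 0.2683]
ee_rot: [-0.0, 0.021, 1.0, -0.0]
wrist_force: [0.7, -0.5, -0.1]
opening: 0.0007
```

```bash
cat > look.py <<'E'
import sys
from h import *
o,T=tool();t=sys.argv[1]
cw=env.camera_params("wrist");p,d=env.get_image("wrist");cv2.imwrite(f"pics/w{t}.png",p)
np.savez(f"pics/w{t}.npz",K=cw["camera_matrix"],E=cw["extrinsics"],d=d)
for k in("blue","red"):
    for b in blobs(p,k,40):
        u=b[1];oo,r=ray(cw,u);z=d[int(round(u[1])),int(round(u[0]))]
        print(k,b[0],u,b[2],"plane.05",onplane(cw,u,.05).round(4),"depth",(oo+r*z).round(4))
to([.49,.2,.15],np.pi-.038)
E
python3 look.py 1
```

```text
blue 328 [323.3 199.5] [313 191  22  18] plane.05 [0.4947 0.2039 0.05  ] depth [0.4947 0.2039 0.0498]
red 415 [ 44.8 199.3] [ 34 189  23  21] plane.05 [ 0.4805 -0.138   0.05  ] depth [ 0.4801 -0.1366  0.0515]
red 372 [398.1 199. ] [387 190  22  19] plane.05 [0.4978 0.2956 0.05  ] depth [0.4976 0.2955 0.0505]
t 2.15 pos [0.4638 0.2041 0.2683] F [ 1.37  4.03 -0.03] j [ 0.363 -0.078  1.921  0.004  1.296 -1.174] open 0.0007621463198557853 z [ 6.0e-04  4.7e-03 -1.0e+00]
dp [-0.0263 -0.0037  0.1183] turn 0.0031150149390479775
```

View pics/w1.png

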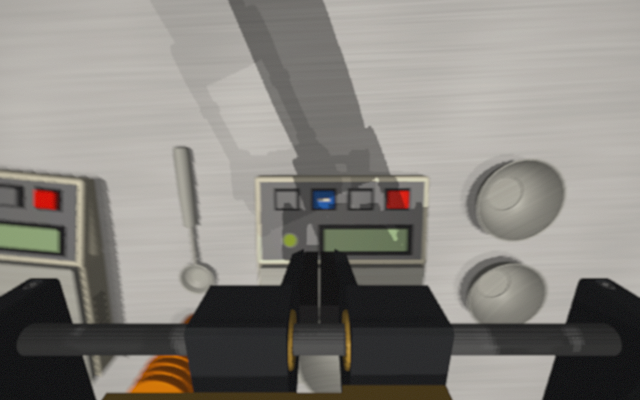

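step_arm:
  series:
    - {"jaw": 1,"dp": [-0.006,0.0,0.03],"turn": 0.0}
    - {"jaw": 1,"dp": [-0.014,0.0,0.065],"turn": 0.0}
    - {"jaw": 1,"dp": [-0.022,0.0,0.1],"turn": 0.0}
    - {"jaw": 1,"dp": [-0.026,0.0,0.13],"turn": 0.0}
    - {"jaw": 1,"dp": [-0.026,0.0,0.148],"turn": 0.0}
    - {"jaw": 1,"dp": [-0.026,0.0,0.148],"turn": 0.0}
    - {"jaw": 1,"dp": [-0.026,0.0,0.148],"turn": 0.0}
    - {"jaw": 1,"dp": [-0.026,0.0,0.148],"turn": 0.0}
    - {"jaw": 1,"dp": [-0.026,0.0,0.148],"turn": 0.0}

```text
t: 2.9
position: [0.4901, 0.1965, 0.1228]
ee_rot: [0.002, 0.024, 1.0, 0.001]
wrist_force: [-0.6, -0.2, -0.2]
opening: 0.0003
```

```bash
python3 look.py 2
python3 - <<'E'
from h import *
p,d=env.get_image("side");cv2.imwrite("pics/s2.png",cv2.resize(p[90:260,180:420],None,fx=3.3,fy=3.3))
to([.49,.204,.07],np.pi-.038)
E
```

```text
blue 891 [326. 221.] [309 207  35  30] plane.05 [0.4936 0.2025 0.05  ] depth [0.4939 0.2025 0.0491]
red 973 [446.3 220.9] [429 207  35  29] plane.05 [0.4978 0.2933 0.05  ] depth [0.4982 0.2937 0.0491]
t 2.95 pos [0.4902 0.1965 0.1229] F [0.29 0.47 0.5 ] j [ 0.334  0.088  2.036  0.     1.014 -1.189] open 0.0006083525650210041 z [ 0.0037  0.0013 -1.    ]
dp [ 0.0003  0.0035 -0.0271] turn -0.009934569073290156
t 3.0 pos [0.49   0.1965 0.1228] F [-0.72  0.53 -0.3 ] j [ 0.334  0.088  2.036  0.     1.014 -1.189] open 0.0001641801612130287 z [ 0.0035  0.0012 -1.    ]
dp [0.0006 0.0074 0.0528] turn -0.009854150339638768
```

View pics/w2.png

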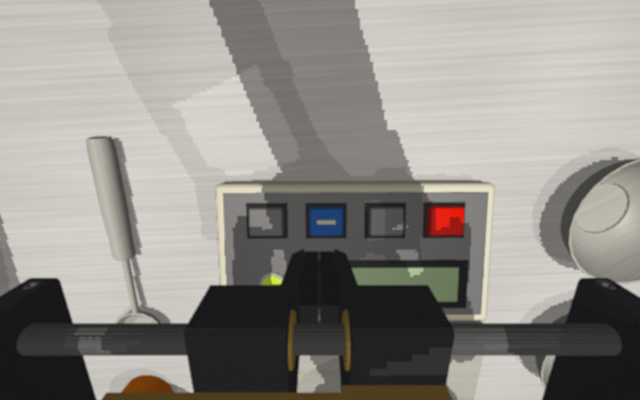

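View pics/s2.png

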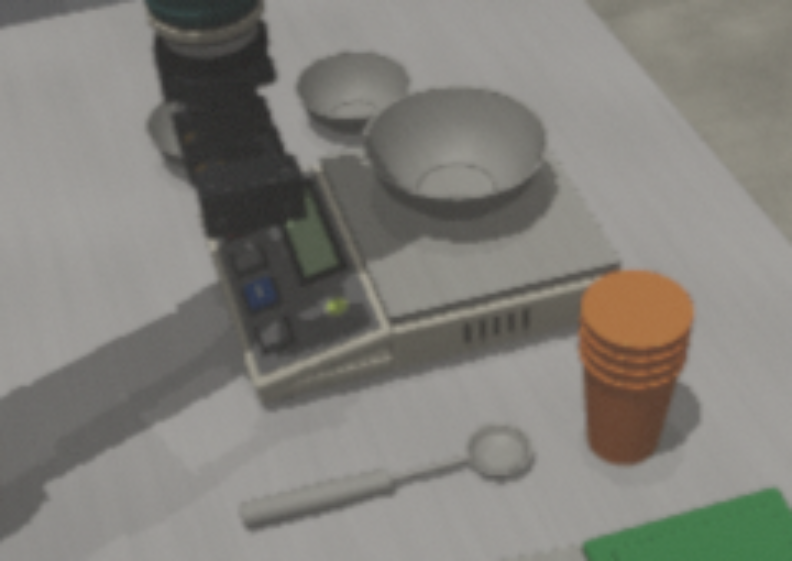

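step_arm:
  series:
    - {"jaw": 1,"dp": [0.0,0.003,0.015],"turn": -0.01}
    - {"jaw": 1,"dp": [0.0,0.006,0.03],"turn": -0.01}
    - {"jaw": 1,"dp": [0.0,0.006,0.045],"turn": -0.01}
    - {"jaw": 1,"dp": [0.0,0.006,0.055],"turn": -0.01}
    - {"jaw": 1,"dp": [0.0,0.006,0.06],"turn": -0.01}
    - {"jaw": 1,"dp": [0.0,0.006,0.06],"turn": -0.01}
    - {"jaw": 1,"dp": [0.0,0.006,0.06],"turn": -0.01}
    - {"jaw": 1,"dp": [0.0,0.006,0.06],"turn": -0.01}

```text
t: 3.67
position: [0.4898, 0.2023, 0.0617]
ee_rot: [0.001, 0.019, 1.0, 0.0]
wrist_force: [-0.7, 0.5, -0.0]
opening: 0.0006
```

```bash
python3 look.py 3
python3 - <<'E'
from h import *
a=np.load("pics/w1.npz");b=np.load("pics/w2.npz")
A=dict(camera_matrix=a["K"],extrinsics=a["E"]);B=dict(camera_matrix=b["K"],extrinsics=b["E"])
print("tri w1-w2",tri(A,(323.3,199.5),B,(326,221)))
p,d=env.get_image("side");cv2.imwrite("pics/s3.png",cv2.resize(p[90:260,180:420],None,fx=3.3,fy=3.3))
E
```

```text
blue 448 [318.1 246.8] [296 242  46  18] plane.05 [0.4841 0.2027 0.05  ] depth [0.4853 0.2026 0.0476]
red 1656 [477.2 262.6] [454 244  47  38] plane.05 [0.4974 0.2932 0.05  ] depth [0.4973 0.2931 0.0502]
t 3.7167 pos [0.4899 0.2023 0.0618] F [-0.57 -0.44 -0.13] j [ 0.345  0.171  2.073 -0.     0.895 -1.188] open 0.00019535553321600773 z [ 1.8e-03  6.0e-04 -1.0e+00]
dp [-0.0004 -0.0023 -0.0882] turn 0.00010070087034153019
tri w1-w2 [0.4992935  0.20323234 0.03562477]
```

View pics/w3.png

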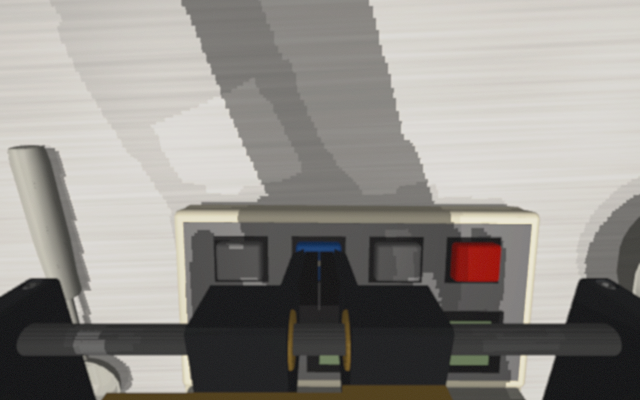

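View pics/s3.png

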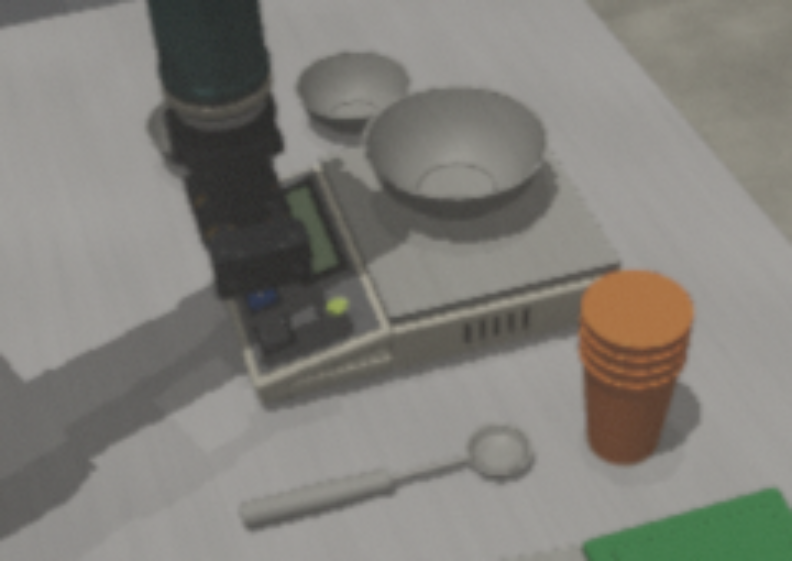

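The fingertip is centred on the blue key (column 318 against 319), and the side view shows the hand well clear of the bowl and platform. The w1 triangulation is off because the arm was still swinging in that frame. The settled wrist views and the depth both give a key-top height of about 0.050. Next is a slow descent to contact.

step_arm:
  series:
    - {"jaw": 1,"dp": [0.0,0.0,0.003],"turn": 0.0}
    - {"jaw": 1,"dp": [0.0,0.0,0.006],"turn": 0.0}
    - {"jaw": 1,"dp": [0.0,0.0,0.008],"turn": 0.0}
    - {"jaw": 1,"dp": [0.0,0.0,0.01],"turn": 0.0}
    - {"jaw": 1,"dp": [0.0,0.0,0.011],"turn": 0.0}
    - {"jaw": 1,"dp": [0.0,0.0,0.012],"turn": 0.0}
    - {"jaw": 1,"dp": [0.0,0.0,0.012],"turn": 0.0}

```text
t: 4.35
position: [0.4892, 0.202, 0.0488]
ee_rot: [0.0, 0.019, 1.0, -0.0]
wrist_force: [0.4, -1.1, 1.5]
opening: 0.0004
```

Run:
```python
from h import *
to([.49,.2025,.046],np.pi-.038)
```

```text
t 4.35 pos [0.4892 0.202  0.0488] F [ 0.42 -1.06  1.48] j [ 0.345  0.189  2.081 -0.     0.871 -1.188] open 0.00043268077979055945 z [ 3.e-04 -1.e-04 -1.e+00]
dp [-0.0007  0.0005  0.0028] turn 0.0002383603967128778
```

step_arm:
  series:
    - {"jaw": 1,"dp": [0.0,0.0,0.001],"turn": 0.0}
    - {"jaw": 1,"dp": [0.0,0.0,0.002],"turn": 0.0}
    - {"jaw": 1,"dp": [0.0,0.0,0.003],"turn": 0.0}
    - {"jaw": 1,"dp": [0.0,0.0,0.003],"turn": 0.0}

```text
t: 4.68
position: [0.4897, 0.2021, 0.046]
ee_rot: [0.001, 0.019, 1.0, 0.0]
wrist_force: [1.1, -1.2, 3.8]
opening: 0.0006
```

step_arm:
  series:
    - {"jaw": 1,"dp": [0.0,0.0,0.0005],"turn": 0.0}
    - {"jaw": 1,"dp": [0.0,0.0,0.0005],"turn": 0.0}

```text
t: 4.85
position: [0.4897, 0.2021, 0.0456]
ee_rot: [0.001, 0.019, 1.0, 0.0]
wrist_force: [1.5, -2.0, 4.0]
opening: 0.0007
```

```bash
python3 look.py 4
python3 - <<'E'
from h import *
p,d=env.get_image("side");cv2.imwrite("pics/s4.png",cv2.resize(p[90:260,180:420],None,fx=3.3,fy=3.3))
to([.49,.2025,.046],np.pi-.038)
E
```

```text
red 1952 [492.1 277.7] [467 258  51  41] plane.05 [0.4972 0.293  0.05  ] depth [0.4973 0.2931 0.0498]
t 4.9 pos [0.4897 0.2021 0.0456] F [ 2.18 -1.07  4.13] j [ 0.345  0.194  2.083 -0.     0.864 -1.188] open 0.00014164562648803487 z [ 1.3e-03  2.0e-04 -1.0e+00]
dp [-0.0006 -0.0021 -0.1044] turn 0.0001689836073910378
t 4.95 pos [0.4896 0.2022 0.0456] F [ 1.32 -0.75  4.43] j [ 0.345  0.194  2.083 -0.     0.864 -1.188] open 0.0005026843398790589 z [ 1.2e-03  3.0e-04 -1.0e+00]
dp [-0.0004  0.0003 -0.0004] turn 0.00020999327685977676
```

View pics/w4.png

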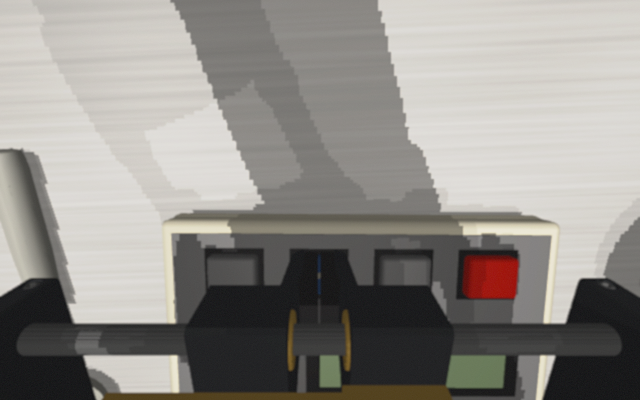

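View pics/s4.png

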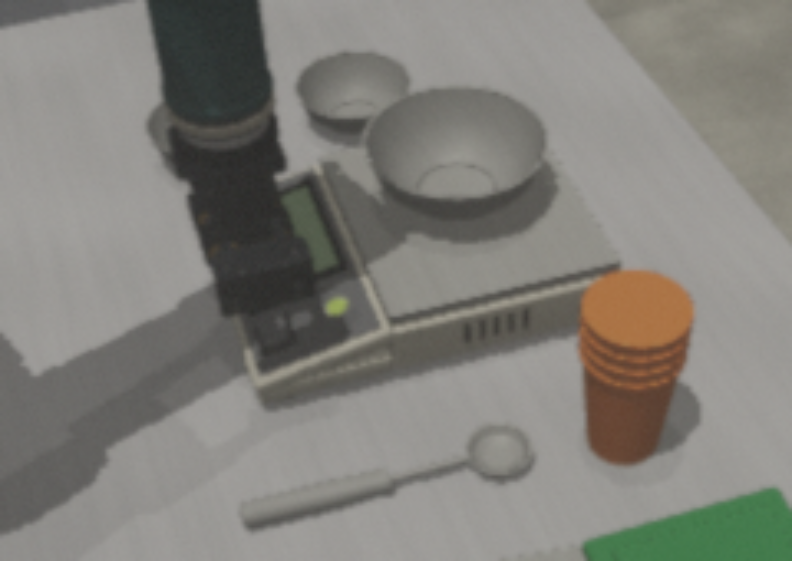

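Force is about 4.2 N and the tip has gone down about 5 mm, so the key is in well past half way without being hard on its stop. I hold to complete about one second, then lift.

step_arm:
  series:
    - {"jaw": 1,"dp": [0.0,0.0,0.0],"turn": 0.0}
    - {"jaw": 1,"dp": [0.0,0.0,0.0],"turn": 0.0}
    - {"jaw": 1,"dp": [0.0,0.0,0.0],"turn": 0.0}
    - {"jaw": 1,"dp": [0.0,0.0,0.0],"turn": 0.0}
    - {"jaw": 1,"dp": [0.0,0.0,0.0],"turn": 0.0}
    - {"jaw": 1,"dp": [0.0,0.0,0.0],"turn": 0.0}
    - {"jaw": 1,"dp": [0.0,0.0,0.0],"turn": 0.0}
    - {"jaw": 1,"dp": [0.0,0.0,-0.003],"turn": 0.0}
    - {"jaw": 1,"dp": [0.0,0.0,-0.008],"turn": 0.0}
    - {"jaw": 1,"dp": [0.0,0.0,-0.018],"turn": 0.0}
    - {"jaw": 1,"dp": [0.0,0.0,-0.033],"turn": 0.0}
    - {"jaw": 1,"dp": [0.0,0.0,-0.05],"turn": 0.0}

```text
t: 5.95
position: [0.4867, 0.2015, 0.0945]
ee_rot: [-0.002, 0.019, 1.0, -0.001]
wrist_force: [-0.7, 0.4, 0.1]
opening: 0.0007
```

step_arm:
  series:
    - {"jaw": 1,"dp": [0.0,0.0,-0.02],"turn": 0.0}
    - {"jaw": 1,"dp": [0.0,0.0,-0.04],"turn": 0.0}
    - {"jaw": 1,"dp": [0.0,0.0,-0.05],"turn": 0.0}
    - {"jaw": 1,"dp": [0.0,0.0,-0.055],"turn": 0.0}
    - {"jaw": 1,"dp": [0.0,0.0,-0.055],"turn": 0.0}
    - {"jaw": 1,"dp": [0.0,0.0,-0.055],"turn": 0.0}
    - {"jaw": 1,"dp": [0.0,0.0,-0.055],"turn": 0.0}
    - {"jaw": 1,"dp": [0.0,0.0,-0.055],"turn": 0.0}

```text
t: 6.62
position: [0.488, 0.2017, 0.1487]
ee_rot: [-0.001, 0.019, 1.0, -0.0]
wrist_force: [0.4, -0.4, 0.3]
opening: 0.0001
```

```bash
python3 look.py 5
python3 - <<'E'
from h import *
p,d=env.get_image("side");cv2.imwrite("pics/s5.png",p)
q=cv2.imread("pics/side0.png");df=cv2.absdiff(p,q).max(2)
print("bowl-region diff",df[115:160,290:350].max(),"scene changed px right of 290",(df[100:,290:]>40).sum())
to([.49,.2025,.046],np.pi-.038)
E
```

```text
blue 734 [319.2 213. ] [304 200  32  27] plane.05 [0.4937 0.2023 0.05  ] depth [0.4934 0.2023 0.0508]
red 786 [428.4 213.7] [413 201  32  26] plane.05 [0.4976 0.2937 0.05  ] depth [0.4977 0.2938 0.0498]
t 6.6667 pos [0.4881 0.2018 0.1489] F [-0.35 -0.37  1.12] j [ 0.345  0.064  2.009  0.     1.071 -1.188] open 0.0004076930299695777 z [-2.4e-03 -8.0e-04 -1.0e+00]
dp [-0.002  -0.0017 -0.0011] turn 0.00016991126870502526
bowl-region diff 49 scene changed px right of 290 324
t 6.7167 pos [0.4883 0.2018 0.149 ] F [-0.26  0.63  0.16] j [ 0.345  0.064  2.008  0.     1.071 -1.188] open 0.0004092053118582234 z [-2.e-03 -7.e-04 -1.e+00]
dp [-0.0019  0.0008  0.103 ] turn 0.00020240867510423755
```

View pics/w5.png

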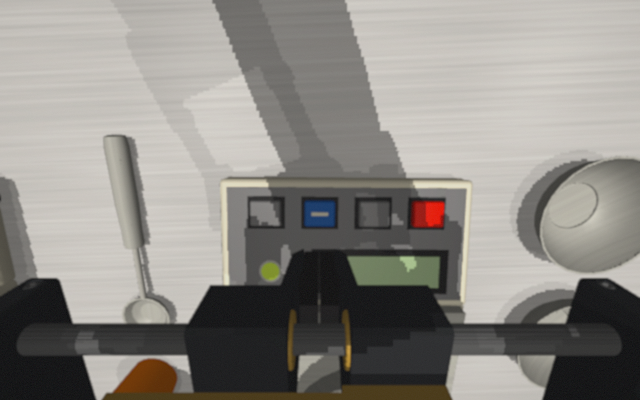

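View pics/s5.png

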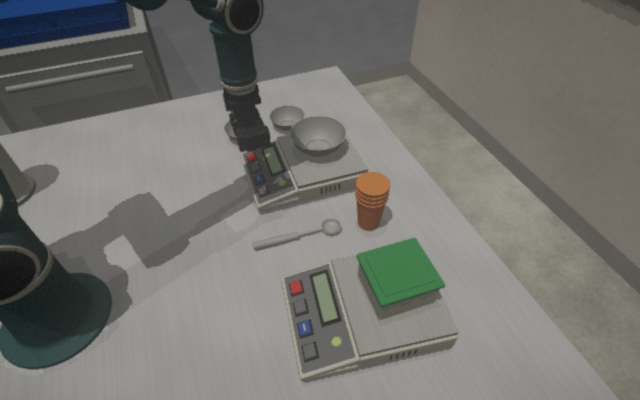

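The key is back up (depth reads z ≈ 0.050) and nothing has moved. I lift a little further for margin, then hand in.

step_arm:
  series:
    - {"jaw": 1,"dp": [0.0,0.0,-0.01],"turn": 0.0}
    - {"jaw": 1,"dp": [0.0,0.0,-0.01],"turn": 0.0}
    - {"jaw": 1,"dp": [0.0,0.0,-0.01],"turn": 0.0}
    - {"jaw": 1,"dp": [0.0,0.0,-0.01],"turn": 0.0}

```text
t: 7.05
position: [0.4893, 0.2022, 0.1606]
ee_rot: [0.0, 0.019, 1.0, 0.0]
wrist_force: [0.5, 0.6, -0.6]
opening: 0.0005
```

```bash
python3 -c "
from bench import env
print(env.get_obs()['position']);print(env.hand_in())"
```

```text
[0.48932557 0.20216739 0.16064714]
the job is handed in; nothing more can be done
None
```

I pressed the blue tare key of the bowl's scale about 5 mm in, at about 4 N, with the shut fingertips. It stayed past half way for roughly 1.1 s, then I let it come up and lifted the hand about 11 cm. The job was handed in at 7.05 s.

- **Key returned:** after the lift the wrist camera's depth shows the key top back at z ≈ 0.050, level with the red key. No outside force beyond noise remained on the wrist.
- **Nothing disturbed:** in the last side view the bowl, tub, cups and spoon look to be where they started. A pixel comparison with the first picture did find some changed pixels in that part of the view (324). I put those down to the hand and its shadow, but did not trace them.
- **Press depth is inferred:** I worked it out from the tip height and the force on the wrist, since the key joint cannot be read directly.
- **Measurements that disagreed:**
  - The two-view triangulation using the first wrist picture gave a height of 0.036 because the arm was still swinging, so I dropped it.
  - The coarse triangulation from the top and side cameras gave 0.043.
  - The settled wrist views and the contact force agreed on about 0.050, and I used that.

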